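Refractometer held ready over the drip dish

TASK

Draw the refractometer (the instrument with the wide rubber eyecup) out of its leaning holder, pulling it straight along the socket past the sprung catch, turn it level with its glass prism face upward, and hold it still with the prism over the middle of the white drip dish, at least 10 cm above the table, ready for a drop of oil. Finish while holding it there: do not put it down or let go. Leave the sampling tube, the dish and the bottles where they stand.

Things in the scene. Friction and masses are not known exactly. Their poses are not given: they have to be found in the camera images.
- refractometer: Hand-held refractometer, 172 mm long, 175 to 275 g, centre of mass about 90 mm from its lower (prism) end, which sits in a leaning holder. Origin: centre of the underside of the prism end; own z axis runs along it to the eyepiece. Aluminium housing 28 mm square from 0 to 66 mm, with an 18 mm waist at 32 to 48 mm for the catch. Own x points out of the back, away from the prism face.
- prism (a point): Middle of the glass prism face (20 x 24 mm), 17 mm from the prism end and 14 mm off the axis on the refractometer's own -x side. In the holder it is hidden in the socket, on the side that looks up and towards the robot.
- grip (a point): Point on the axis, 112 mm from the prism end, in the round black barrel (28 mm in diameter, 66 to 150 mm from the prism end): a good place to grip across the barrel. Above it the black rubber eyecup, 36 mm in diameter, from 150 to 172 mm.
- holder: Holder of the refractometer, screwed to the table: steel base plate 120 x 90 x 12 mm, origin at the centre of its underside, with an aluminium socket that leans 35 degrees from upright towards the holder's own +x (away from the robot, within 20 degrees). The instrument's own z lies along the lean.
- holder_socket (a point): Centre of the socket floor of the refractometer's holder, 45 mm from the base's centre towards own -x and 30 mm above the table; the prism end rests there at the start. Square bore 30 mm, 60 mm deep, 38 mm outside.
- holder_mouth (a point): Centre of the socket's mouth, 60 mm up the leaning axis from its floor. On the left (own +y) cheek is a sprung roller catch, 48 mm out from the axis at most: the first pull along the axis takes about 15 N, then the roller rides on the housing for 40 mm; after 60 mm the instrument is free.
- holder2: The second, identical holder, with the sampler in it. The two holders change sides from start to start.
- sampler: Plain steel sampling tube, 28 mm in diameter, 136 mm long with a 21 mm black screw cap, leaning in the second holder. Origin: centre of its lower end, own z along it. To be left alone.
- dish: Low white ceramic drip dish, 80 mm across the rim, 16 mm high, on the table between the two holders. Origin: centre of its underside.
- bottle1: Amber dropper bottle, 32 mm in diameter, about 80 mm high, standing beyond the dish between the holders. Origin: centre of its underside. Bystander.
- bottle2: Same kind of dropper bottle, on the left. Origin: centre of its underside. Bystander.
- bottle3: Dropper bottle 36 mm in diameter, about 85 mm high, on the right. Origin: centre of its underside. Bystander.
- jar: Amber jar 52 mm in diameter, 60 mm high, on the left. Origin: centre of its underside. Bystander.
- beaker: Open glass beaker, 60 mm across, 70 mm high, on the right. Origin: centre of its underside. Bystander.
Things that resemble listed ones, but are neither listed nor needed, are in the scene too. What is shaped like the refractometer but orange or pink is not meant. What is shaped like the holder but green is not meant.

How it is judged:
By the outcome, as a careful person would: the job done as asked, in the order asked, and still so for the second after the job is handed in, while the arm keeps its last pose, push and grip.
It also fails if it takes over 40 s, if anything falls off the work surface, if the arm or the gripper's body presses on something with over 40 N, if the wrist force passes 120 N, or if a joint passes its speed limit or range.

ROBOT

A 6-joint arm with a two-finger parallel gripper is mounted at the origin on the work surface. World frame = base frame: x ahead of the robot, y to its left, z up, the work surface at z = 0. Lengths are in m, angles in rad, forces in N, time in s.
With the tool pointing down it reaches from about 0.275 to 0.85 m from the base axis. Payload 19 kg.
Tool frame: the origin (TCP) lies on the centre line of the jaws, within the pads' length; the fingertips stand 25 mm ahead of it and the grasp point (between the pads) lies 6 mm ahead of it; z points along the fingers, y is the line along which they close (so a half turn about z gives the same grasp; the last joint's range is limited). The gripper opens to 85 mm and grips with 20 to 120 N. Pads are 22 mm wide; open, the fingers measure 114 mm over their backs; the gripper's body (76 mm by 85 mm) begins 54 mm behind the grasp point. The pads swing forward as they close: fully open they stand 13 mm farther back than shut.
Start: joints at [-1.454, 0.15, 1.437, -0, 1.554, -0.134], TCP at [0.143, -0.557, 0.256] pointing down, gripper open.
Joint ranges: [-2.8, 2.8], [-0.68, 2.1], [0.12, 2.68], [-1.39, 4.53], [0.16, 2.79], [-2.81, 2.81]. Speed limits (rad/s): [1.89, 1.89, 2.22, 3.01, 3.01, 3.01].

INTERFACE

Orientations are given as a unit quaternion [w, x, y, z].
In Python, from rig import r, optics gives the robot as it stands.
- The arm moves only by the shell command python3 -m pendant 'ROWS' [OPENING] [FORCE]. ROWS is a JSON object of lists of equal length, an entry for each row: "slide": the shift along the tool's x, y, z in mm, a list of three; "delta_rot": the turn, a rotation vector about the tool's x, y, z in degrees, a list of three. In form: {"slide": [[x, y, z], ...], "delta_rot": [[rx, ry, rz], ...]}. A call has 1 to 12 rows; each row is the pose to reach, as a shift and turn from the pose commanded when the call began, along the tool's axes at that moment; what a row does not reach only later rows make up. A row lasts 1/8 s, in which the tool goes at most 62.5 mm and 10.7 degrees, less where a joint would pass 70% of its speed; a pose out of reach is approached as far as the arm can. A call with a gripper value outside its range is refused whole. OPENING is the finger opening in mm, from 0 to 85.4, set as the call begins (- or left out, the last holds). The fingers move at their own pace and stop on an object; FORCE is the grip in N (left out, the last holds). Time passes only in rows, so rows that repeat a pose let the fingers close. It gives the time, the measured TCP pose, the force, the opening and the grip force at its end, in the units of the state.
- r.get_state(): the state, without advancing time (a new reading comes with each control period).
- optics.snapshot(name): name is "scene" or "side" or "wrist"; returns (picture, depth): 400x640x3 uint8, red, green, blue; 400x640 float32, m along the optical axis (not along the pixel's ray), 0 where there is no reading.
- optics.camera_info(name): a dict with "intrinsics" (3x3 intrinsics, pixels), "k1" (the pictures are not rectified: a ray, as slopes to the right and down, at radius r is drawn at 1 + k1 r^2 times it, then the intrinsics apply), "R" (3x3) and "t" (3): a world point X has camera coordinates R X + t; the wrist camera has in their place "mount" (4x4, takes a point from camera to tool coordinates, whose origin is the TCP and whose axes are the flange's). Camera axes: x right, y down, z forward; pixel columns grow to the right and rows downward; lengths in m; the calibration is good to about 2 mm. A picture is of the moment at which its call begins: read the wrist's pose just before it. camera_info takes no time and is no camera call.
- r.hand_in(): hands the job in; it is judged then, once.
The state is a dict: "t": time; "qpos": joint angles; "joint_velocities": joint speeds; "joint_efforts": joint torques, N m; "tool_pos": TCP position; "eef_rot": TCP orientation; "ft_force": force on the tool from outside, world axes, zero at the start; "ft_torque": the same for the moment, N m; "opening": finger opening in m; "finger_force": force on a finger pad.
Only numpy, scipy, OpenCV 4.12 (cv2) and the standard library are available. Lean on these libraries where they do the work, as an engineer would, in place of code of your own. Each camera call takes 0.05 s, during which the arm holds its last target. There are 200 camera calls.

## Working session

There is one attempt and no reset: what is moved stays moved. The work goes in short steps, Python scripts to look and compute and a shell command to move; the robot and the scene stay as the last step left them, time stands still between calls to the robot, and variables do not carry over. Pictures are saved under pics/ and viewed, at most 10 in all, crops included, and the job is handed in when it is done.

```bash
ls; mkdir -p pics
cat > h.py <<'E'
import numpy as np, cv2
from rig import r, optics
from scipy.spatial.transform import Rotation as Ro
def snap(n):
    s=r.get_state(); im,d=optics.snapshot(n); np.savez('/tmp/%s.npz'%n,im=im,d=d,p=s['tool_pos'],q=s['eef_rot']); return im,d
def cloud(n):
    z=np.load('/tmp/%s.npz'%n); c=optics.camera_info(n); K=np.array(c['intrinsics']); d=z['d']
    h,w=d.shape; u,v=np.meshgrid(np.arange(w),np.arange(h))
    pts=np.stack([u,v],-1).reshape(-1,1,2).astype(float)
    un=cv2.undistortPoints(pts,K,np.array([c['k1'],0,0,0.]),None).reshape(h,w,2)
    P=np.concatenate([un*d[...,None],d[...,None]],-1)
    if 'mount' in c:
        M=np.array(c['mount']); P=P@M[:3,:3].T+M[:3,3]
        q=z['q']; P=Ro.from_quat([q[1],q[2],q[3],q[0]]).apply(P.reshape(-1,3)).reshape(P.shape)+z['p']
    else: P=(P-np.array(c['t']))@np.array(c['R'])
    P[d==0]=np.nan
    return P,z['im'],d
E
python3 - <<'E'
from h import *
for n in ('scene','side'):
    im,d=snap(n); cv2.imwrite('pics/%s0.png'%n,im[...,::-1]); c=optics.camera_info(n); print(n,c['k1'],-np.array(c['R']).T@np.array(c['t']))
print(r.get_state())
E
```

```text
pics
scene -0.037619277397519434 [1.05202035 0.04162846 1.10826874]
side -0.019794815887635892 [0.41645042 0.67809426 0.82055789]
{'t': 0.1, 'qpos': array([-1.45398309e+00,  1.50925624e-01,  1.43795151e+00,  1.96302951e-05,
        1.55378545e+00, -1.33989254e-01]), 'joint_velocities': array([ 0.00019927, -0.00141235, -0.00118826,  0.00039607,  0.0019438 ,
       -0.00047311]), 'joint_efforts': array([ 2.93518271e-03, -7.14382410e+01, -5.71793175e+01, -2.95935261e-04,
        7.08135092e-03, -7.33143764e-06]), 'tool_pos': array([ 0.14267466, -0.55682329,  0.25574942]), 'eef_rot': array([-5.34856639e-04,  9.92147442e-01,  1.25072651e-01,  1.44074644e-05]), 'ft_force': array([ 0.43745067, -0.6118925 , -0.27343721]), 'ft_torque': array([-0.04258323,  0.0135078 , -0.04759896]), 'finger_force': 0.0, 'opening': 0.085378759664192}
```

View pics/scene0.png

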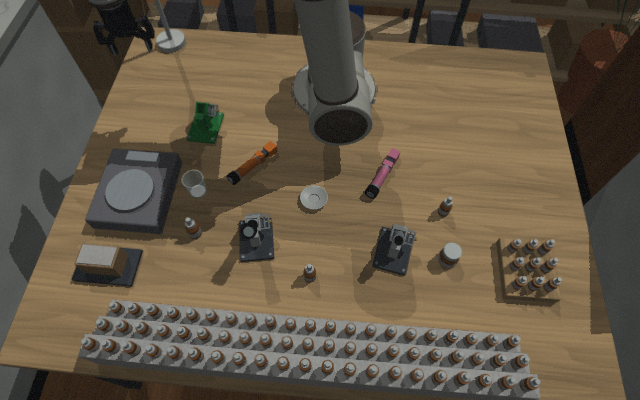

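View pics/side0.png

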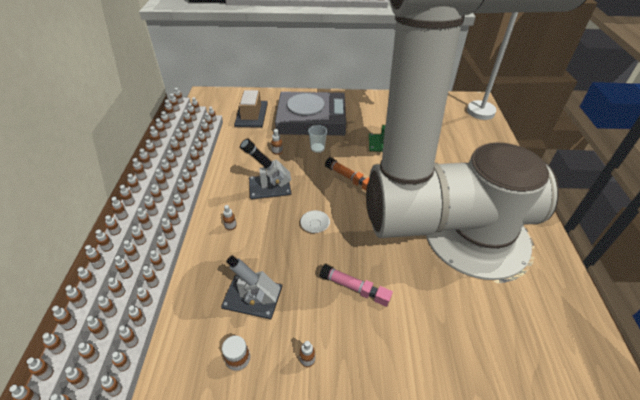

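The refractometer, with its long black barrel, is in the right holder: scene (255,237), side (255,155). The steel tube is in the left holder: scene (397,245). The dish is at scene (314,198). Next I'll measure these.

Run:
```python
from h import *
P,im,d=cloud('scene'); Q,im2,d2=cloud('side')
def g(P,u,v): return np.round(P[v,u],3)
print('dish',g(P,314,198),g(Q,315,222),'holder',g(P,258,252),'cup',g(P,250,231),g(Q,250,147),'b1',g(P,310,275),'beaker',g(P,194,185),'b3',g(P,193,230))
a=cv2.resize(im[195:275,220:300,::-1],None,fx=5,fy=5,interpolation=cv2.INTER_CUBIC)
b=cv2.resize(im2[130:210,230:310,::-1],None,fx=5,fy=5,interpolation=cv2.INTER_CUBIC)
cv2.imwrite('pics/crop.png',np.hstack([a,b]))
# dish: white low points
for X,I in((P,im),(Q,im2)):
    m=(abs(X[...,0]-g(P,314,198)[0])<.07)&(abs(X[...,1]-g(P,314,198)[1])<.07)&(I.min(-1)>150)&(I.max(-1).astype(int)-I.min(-1)<40)
    p=X[m]; print('dish',m.sum(),p.min(0),p.max(0),(p.min(0)+p.max(0))/2)
# dark barrel points
for X,I in((P,im),(Q,im2)):
    c=g(P,250,231)
    m=(np.linalg.norm(X[...,:2]-c[:2],axis=-1)<.12)&(X[...,2]>.1)
    p=X[m]; k=I[m].max(-1)
    dk=p[k<70]; print('dark',len(dk),dk.mean(0)); 
    u=np.linalg.svd(dk-dk.mean(0))[2][0]; print('dir',u*np.sign(u[2]), (dk-dk.mean(0))@u*1000//1 if len(dk)<5 else np.ptp((dk-dk.mean(0))@u))
    m=(np.linalg.norm(X[...,:2]-c[:2],axis=-1)<.15)&(X[...,2]>.007)&(X[...,2]<.017); p=X[m][:,:2].astype(np.float32); print('plate',len(p),cv2.minAreaRect(p))
```

```text
dish [ 0.43  -0.025  0.004] [ 0.432 -0.031  0.007] holder [ 0.611 -0.157  0.012] cup [ 0.625 -0.155  0.171] [ 0.609 -0.15   0.165] b1 [ 0.674 -0.012  0.043] beaker [ 0.417 -0.377  0.002] b3 [ 0.575 -0.334  0.039]
dish 27 [ 0.41757153 -0.06252982  0.00460126] [ 0.43570483 -0.04237764  0.01729939] [ 0.42663818 -0.05245373  0.01095033]
dish 495 [ 0.39451577 -0.06702771 -0.00257461] [0.4704652  0.01071994 0.01937369] [ 0.43249048 -0.02815389  0.00839954]
dark 159 [ 0.61373587 -0.15949884  0.16011192]
dir [0.69804183 0.04929534 0.71435816] 0.09582099681367409
plate 859 ((0.6156513690948486, -0.13873308897018433), (0.24617600440979004, 0.1284342110157013), 35.80231475830078)
dark 248 [ 0.5964497  -0.15458809  0.14085403]
dir [0.5713949  0.13534172 0.80943838] 0.09342565346690357
plate 609 ((0.6282339692115784, -0.15253132581710815), (0.21581712365150452, 0.1971660554409027), 39.77296829223633)
```

View pics/crop.png

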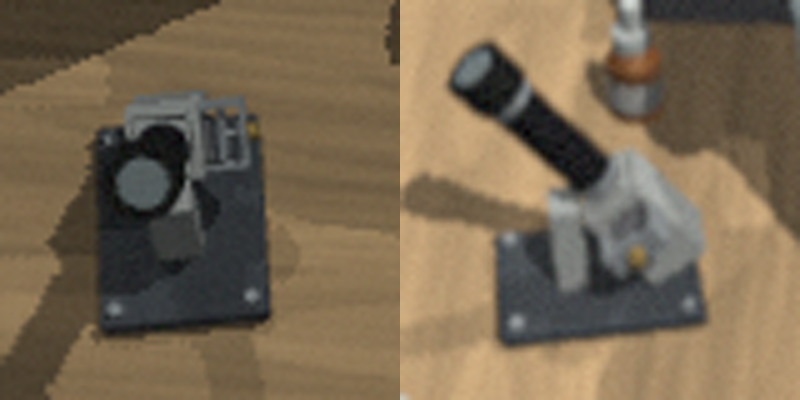

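The crop shows the grey-lensed eyecup, at scene about (248,231) and side about (244,147). The catch is on the +y side, next to the socket. Next I'll fit the known shape from both views, using the plate corners as a start.

```bash
cat >> h.py <<'E'
def ray(n,uv,z):
    c=optics.camera_info(n); K=np.array(c['intrinsics']); R=np.array(c['R']); o=-R.T@np.array(c['t'])
    un=cv2.undistortPoints(np.array(uv,float).reshape(-1,1,2),K,np.array([c['k1'],0,0,0.]),None).reshape(-1,2)
    w=np.c_[un,np.ones(len(un))]@R
    return o+w*((z-o[2])/w[:,2])[:,None]
E
python3 - <<'E'
from h import *
from scipy.optimize import least_squares
print(np.round(ray('scene',[(240,261),(273.6,258),(272,218.6),(239.6,221)],.012),3))
print(np.round(ray('side',[(291,193),(250,197),(250,178)],.012),3))
L=np.radians(35)
def model(x):
    bx,by,yaw=x[:3]; e=np.array([np.cos(yaw),np.sin(yaw),0]); 
    a=np.sin(L)*e+np.array([0,0,np.cos(L)]); return np.array([bx,by,.03])-.045*e*np.array([1,1,0]),a
def sel(X,x):
    o,a=model(x); p=X.reshape(-1,3); p=p[np.isfinite(p).all(1)]
    s=(p-o)@a; rr=np.linalg.norm(p-o-s[:,None]*a,axis=1)
    return p[(s>.075)&(s<.185)&(rr<.035)]
def res(x,p,t=None):
    o,a=model(x)
    s=(p-o)@a; rr=np.linalg.norm(p-o-s[:,None]*a,axis=1)
    d1=np.hypot(np.maximum(abs(s-.108)-.042,0),rr-.014)
    d2=np.where(s<.172, abs(rr-.018), np.hypot(s-.172,np.maximum(rr-.018,0)))
    d2=np.where(s<.15,np.hypot(s-.15,np.minimum(rr-.018,0)),np.minimum(d2,np.where(rr<.018,abs(s-.172),9)))
    return np.minimum(abs(d1),d2)*1000
for names in (('scene',),('side',),('scene','side')):
    x=np.array([.585,-.155,.05])
    for k in range(8):
        p=np.vstack([sel(cloud(n)[0],x) for n in names])
        f=least_squares(res,x,args=(p,),loss='soft_l1',f_scale=2,x_scale=[.01,.01,.1]); x=f.x
    o,a=model(x); print(names,len(p),np.round(x,4),'floor',np.round(o,4),'axis',np.round(a,4),'grip',np.round(o+.112*a,4),'rms',np.median(abs(res(x,p))))
E
```

```text
[[ 0.641 -0.2    0.012]
 [ 0.625 -0.113  0.012]
 [ 0.51  -0.134  0.012]
 [ 0.525 -0.222  0.012]]
[[ 0.505 -0.135  0.012]
 [ 0.621 -0.115  0.012]
 [ 0.632 -0.195  0.012]]
('scene',) 247 [ 0.5726 -0.1703  0.2086] floor [ 0.5286 -0.1796  0.03  ] axis [0.5611 0.1188 0.8192] grip [ 0.5915 -0.1663  0.1217] rms 0.8259064252480967
('side',) 396 [ 0.5726 -0.1711  0.1848] floor [ 0.5283 -0.1794  0.03  ] axis [0.5638 0.1054 0.8192] grip [ 0.5915 -0.1676  0.1217] rms 0.869663508977929
('scene', 'side') 643 [ 0.5725 -0.1709  0.183 ] floor [ 0.5283 -0.1791  0.03  ] axis [0.564  0.1044 0.8192] grip [ 0.5915 -0.1674  0.1217] rms 0.9054654857145218
```

```bash
cat >> h.py <<'E'
yaw=.184; o=np.array([.5284,-.1793,.03]); L=np.radians(35)
e=np.array([np.cos(yaw),np.sin(yaw),0]); Z=np.array([0,0,1.]); lat=np.array([-np.sin(yaw),np.cos(yaw),0])
a=np.sin(L)*e+np.cos(L)*Z; xo=np.cos(L)*e-np.sin(L)*Z
RG=np.c_[a,-lat,xo]
def cur():
    s=r.get_state(); q=s['eef_rot']; return s['tool_pos'],Ro.from_quat([q[1],q[2],q[3],q[0]]).as_matrix(),s
def rel(p,R):
    p0,R0,s=cur(); return np.round((R0.T@(p-p0))*1000,1), np.round(Ro.from_matrix(R0.T@R).as_rotvec(degrees=True),2)
E
python3 - <<'E'
from h import *
g=o+.112*a
print(g, rel(g-.13*xo,RG))
E
```

```text
[ 0.59155616 -0.16754632  0.12174503] (array([ 425.2, -272.7,   59.8]), array([-1.89, 54.97,  3.5 ]))
```

```bash
python3 -m pendant '{"slide":[[40,-26,0],[85,-54,0],[130,-83,0],[175,-112,0],[220,-140,10],[265,-170,20],[310,-200,30],[350,-225,40],[390,-250,50],[425,-273,60],[425,-273,60],[425,-273,60]],"delta_rot":[[0,0,0],[0,0,0],[0,5,0],[0,12,0],[0,20,1],[-1,28,2],[-1,36,3],[-2,45,3],[-2,50,3.5],[-2,55,3.5],[-2,55,3.5],[-2,55,3.5]]}' 85
python3 - <<'E'
from h import *
g=o+.112*a
print(r.get_state()['qpos'],rel(g-.13*xo,RG))
E
```

```text
t: 1.6
tool_pos: [0.4866, -0.1874, 0.1966]
eef_rot: [-0.041, 0.883, 0.082, 0.46]
ft_force: [-0.2, 0.5, 0.4]
opening: 0.0851
finger_force: 0.0
[-0.98185537 -0.21675094  2.18827006  1.08010504  1.0207744  -0.13316765] (array([-0. , -0.3,  0.5]), array([0.12, 0.02, 0.13]))
```

Run:
```python
from h import *
im,d=snap('wrist'); P,_,_=cloud('wrist')
c=optics.camera_info('wrist'); K=np.array(c['intrinsics']); M=np.array(c['mount']); p0,R0,s=cur()
img=im[...,::-1].copy()
for sm in (.06,.066,.112,.15,.172):
    X=R0.T@(o+sm*a-p0); Y=M[:3,:3].T@(X-M[:3,3])
    uv=cv2.projectPoints(Y.reshape(1,1,3),np.zeros(3),np.zeros(3),K,np.array([c['k1'],0,0,0.]))[0].ravel(); print(sm,uv)
    cv2.circle(img,tuple(int(v) for v in uv),3,(0,255,0),-1)
cv2.imwrite('pics/w1.png',img)
# refine fit: points near barrel in instrument frame (a, lat, xo)
p=P.reshape(-1,3); p=p[np.isfinite(p).all(1)]; q=(p-o)@np.c_[a,lat,xo]
for lo,hi,R in((.075,.1,14),(.1,.125,14),(.125,.148,14),(.152,.17,18)):
    m=(q[:,0]>lo)&(q[:,0]<hi)&(abs(q[:,1])<.03)&(abs(q[:,2])<.025); z=q[m]; print(lo,m.sum(),'lat',(np.percentile(z[:,1],1)+np.percentile(z[:,1],99))*500,'near xo',np.percentile(z[:,2],3)*1000,'exp',-R)
```

```text
0.06 [323.08375275 255.20357894]
0.066 [323.07541878 249.36254658]
0.112 [323.0087136  201.85202706]
0.15 [322.94968736 158.61921521]
0.172 [322.91382033 131.75944434]
0.075 821 lat -0.28520540351083257 near xo -13.72181188645933 exp -14
0.1 897 lat 0.11728981903667314 near xo -13.635260490362908 exp -14
0.125 892 lat 0.3525254097068286 near xo -13.87129149416414 exp -14
0.152 999 lat 0.4656047709446741 near xo -17.55884282036068 exp -18
```

View pics/w1.png

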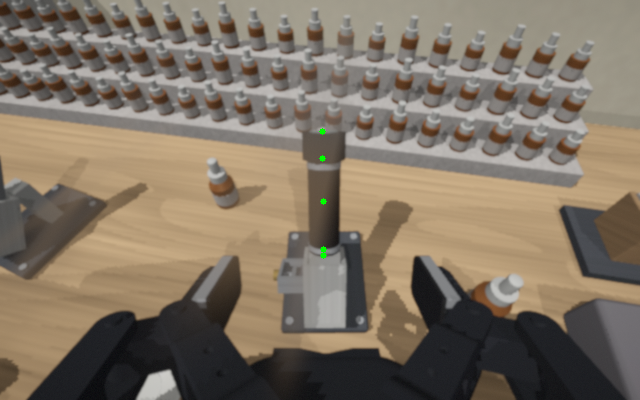

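The wrist view shows the barrel running up column 323 with the grip at row 202. The overlay matches to under 0.5 mm, and the way is clear, so I'll advance and close.

```bash
python3 -m pendant '{"slide":[[0,0,25],[0,0,50],[0,0,75],[0,0,95],[0,0,110],[0,0,123],[0,0,123],[0,0,123]],"delta_rot":[[0,0,0],[0,0,0],[0,0,0],[0,0,0],[0,0,0],[0,0,0],[0,0,0],[0,0,0]]}' && python3 -m pendant '{"slide":[[0,0,0],[0,0,0],[0,0,0],[0,0,0],[0,0,0],[0,0,0],[0,0,0],[0,0,0]],"delta_rot":[[0,0,0],[0,0,0],[0,0,0],[0,0,0],[0,0,0],[0,0,0],[0,0,0],[0,0,0]]}' 20 90
python3 - <<'E'
from h import *
print(rel(o+.112*a-.006*xo,RG))
E
```

```text
t: 2.65
tool_pos: [0.5856, -0.169, 0.1261]
eef_rot: [-0.041, 0.883, 0.082, 0.46]
ft_force: [-0.2, 0.4, 0.5]
opening: 0.085
finger_force: 0.0
t: 3.65
tool_pos: [0.5858, -0.1689, 0.1259]
eef_rot: [-0.041, 0.883, 0.082, 0.46]
ft_force: [-2.1, 0.7, 4.2]
opening: 0.0255
finger_force: 88.1
(array([-0. , -0.2,  1.2]), array([ 0.12, -0.04,  0.09]))
```

Gripped. Now the straight pull along tool +x.

```bash
python3 -m pendant '{"slide":[[2,0,0],[5,0,0],[8,0,0],[12,0,0],[17,0,0],[22,0,0],[28,0,0],[34,0,0],[40,0,0],[46,0,0],[46,0,0],[46,0,0]],"delta_rot":[[0,0,0],[0,0,0],[0,0,0],[0,0,0],[0,0,0],[0,0,0],[0,0,0],[0,0,0],[0,0,0],[0,0,0],[0,0,0],[0,0,0]]}'
python3 - <<'E'
from h import *
p0,R0,s=cur(); print((p0-(o+.112*a))@np.c_[a,lat,xo]*1000, rel(o+.112*a-.006*xo,RG)[1], R0.T@s['ft_force'])
im,d=snap('side'); cv2.imwrite('pics/s2.png',cv2.resize(im[90:230,190:370,::-1],None,fx=4,fy=4,interpolation=cv2.INTER_CUBIC))
E
```

```text
t: 5.15
tool_pos: [0.6117, -0.1638, 0.1636]
eef_rot: [-0.041, 0.883, 0.082, 0.46]
ft_force: [-1.1, -1.3, -1.5]
opening: 0.0257
finger_force: 88.3
[ 4.60454759e+01  1.11395930e-02 -7.20492320e+00] [ 0.11 -0.04  0.09] [-1.9378844   1.04175937 -0.21937533]
```

View pics/s2.png

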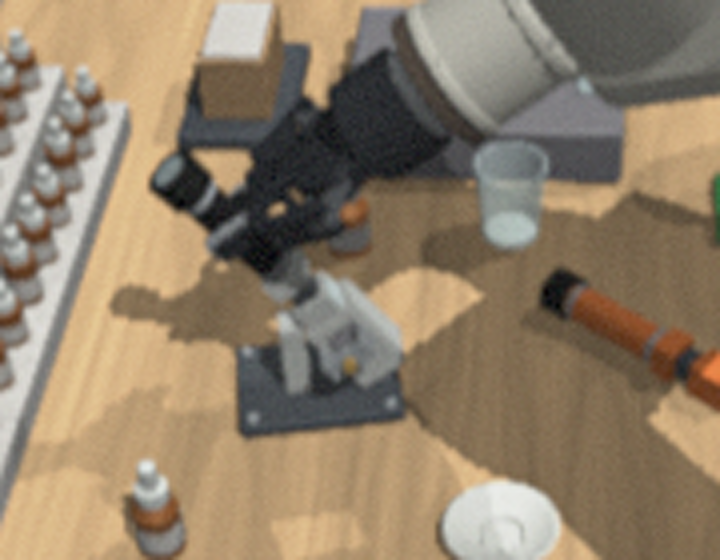

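The waist has come out above the socket, at crop (290,280), and there was no slip. I'll pull it fully clear.

```bash
python3 -m pendant '{"slide":[[6,0,0],[13,0,0],[20,0,0],[28,0,0],[36,0,0],[45,0,0],[55,0,0],[65,0,0],[65,0,0],[65,0,0]],"delta_rot":[[0,0,0],[0,0,0],[0,0,0],[0,0,0],[0,0,0],[0,0,0],[0,0,0],[0,0,0],[0,0,0],[0,0,0]]}'
python3 - <<'E'
from h import *
im,d=snap('scene'); P,_,_=cloud('scene')
p0,R0,s=cur(); print((p0-(o+.112*a))@np.c_[a,lat,xo]*1000, s['ft_force'])
# dish centre from scene rim, side rim
Q,i2,_=cloud('side')
for X,I in((P,im),(Q,i2)):
    m=(np.hypot(X[...,0]-.432,X[...,1]+.028)<.048)&(X[...,2]>.010)&(X[...,2]<.022); p=X[m]
    print(m.sum(),cv2.minEnclosingCircle(p[:,:2].astype(np.float32)))
cv2.imwrite('pics/s3.png',cv2.resize(im[150:280,200:360,::-1],None,fx=4,fy=4,interpolation=cv2.INTER_CUBIC))
dish=np.array([.432,-.028])
RF=np.c_[e,-lat,-Z]
# target: grip axis point; TCP above axis by 7mm
t=np.r_[dish+.095*e[:2],.17]+np.array([0,0,.007])
print(t,rel(t,RF))
E
```

```text
t: 6.45
tool_pos: [0.6481, -0.157, 0.2164]
eef_rot: [-0.041, 0.883, 0.082, 0.46]
ft_force: [0.2, -0.5, -2.0]
opening: 0.0257
finger_force: 88.3
[ 1.10469584e+02  2.44388720e-02 -7.16494525e+00] [ 0.03619945  0.07533493 -2.42098804]
318 ((0.4321182370185852, -0.027063583955168724), 0.0401521772146225)
348 ((0.43227750062942505, -0.028844676911830902), 0.04066406935453415)
[ 0.52539637 -0.01061847  0.177     ] (array([ -85.8, -166.4,  -54.6]), array([ 1.4e-01, -5.5e+01,  2.0e-02]))
```

View pics/s3.png

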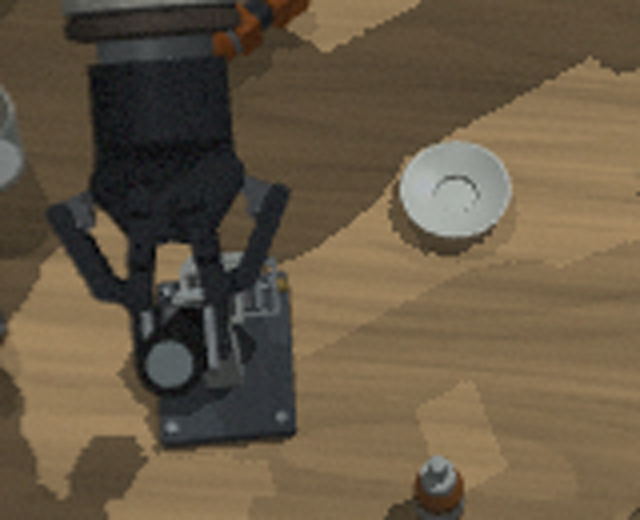

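It is out, and the dish centre is (0.432, -0.028). I'll lift, then turn level and move over the dish.

```bash
python3 -m pendant '{"slide":[[8,0,-6],[20,0,-14],[34,0,-24],[49,0,-34],[49,0,-34]],"delta_rot":[[0,0,0],[0,0,0],[0,0,0],[0,0,0],[0,0,0]]}' && python3 -m pendant '{"slide":[[-5,-5,-1],[-15,-18,-2],[-29,-36,-4],[-45,-56,-7],[-61,-76,-10],[-78,-96,-12],[-95,-117,-15],[-110,-136,-17],[-123,-152,-19],[-132,-163,-20],[-135,-166,-21],[-135,-166,-21]],"delta_rot":[[0,-2,0],[0,-6,0],[0,-12,0],[0,-18,0],[0,-25,0],[0,-32,0],[0,-39,0],[0,-45,0],[0,-50,0],[0,-54,0],[0,-55,0],[0,-55,0]]}' && python3 -m pendant '{"slide":[[0,0,0],[0,0,0],[0,0,0]],"delta_rot":[[0,0,0],[0,0,0],[0,0,0]]}'
cat >> h.py <<'E'
dish=np.array([.432,-.028]); RF=np.c_[e,-lat,-Z]
E
python3 - <<'E'
from h import *
t=np.r_[dish+.095*e[:2],.177]; print(t,rel(t,RF)); p0,R0,s=cur()
for n in('side','scene'):
    im,d=snap(n); cv2.imwrite('pics/f_%s.png'%n,cv2.resize(im[120:290,200:420,::-1] if n=='side' else im[120:290,200:420,::-1],None,fx=3.5,fy=3.5,interpolation=cv2.INTER_CUBIC))
for n in('side','scene'):
    X,I,_=cloud(n); p=X.reshape(-1,3); p=p[np.isfinite(p).all(1)]
    q=(p-(p0-[0,0,.007]))@np.c_[e,lat,Z]
    m=(q[:,0]<-.05)&(q[:,0]>-.15)&(abs(q[:,1])<.025)&(abs(q[:,2])<.03); z=q[m]
    tp=z[z[:,2]>.006]
    print(n,m.sum(),'s range',np.percentile(z[:,0],[1,99]),'lat',np.percentile(z[:,1],[1,99]),'top',np.percentile(z[:,2],[50,98]),'slope deg',np.degrees(np.polyfit(tp[:,0],tp[:,2],1)[0]) if len(tp)>9 else None)
E
```

```text
t: 7.12
tool_pos: [0.6487, -0.1571, 0.2783]
eef_rot: [-0.04, 0.883, 0.082, 0.461]
ft_force: [0.1, 0.1, -2.2]
opening: 0.0255
finger_force: 88.4
t: 8.62
tool_pos: [0.5253, -0.0111, 0.177]
eef_rot: [0.001, 0.996, 0.092, 0.001]
ft_force: [0.3, -0.4, -2.8]
opening: 0.0257
finger_force: 88.5
t: 9.0
tool_pos: [0.5253, -0.0114, 0.1776]
eef_rot: [0.001, 0.996, 0.091, 0.001]
ft_force: [-0.2, 0.4, -1.3]
opening: 0.0255
finger_force: 88.5
[ 0.52539637 -0.01061847  0.177     ] (array([ 0.3, -0.7,  0.6]), array([ 0.15, -0.06, -0.07]))
side 389 s range [-0.11141832 -0.05064918] lat [-0.0139645   0.01554116] top [0.00838966 0.01531596] slope deg -0.8004441742047879Traceback (most recent call last):
  File "<stdin>", line 10, in <module>
    return _quantile_unchecked(
        a, q, axis, out, overwrite_input, method, keepdims, weights)
    return _ureduce(a,
                    func=_quantile_ureduce_func,
    ...<5 lines>...
                    overwrite_input=overwrite_input,
                    method=method)
    r = func(a, **kwargs)
    result = _quantile(arr,
                       quantiles=q,
    ...<2 lines>...
                       out=out,
                       weights=wgt)
    slices_having_nans = np.isnan(arr[-1, ...])
                                  ~~~^^^^^^^^^
IndexError: index -1 is out of bounds for axis 0 with size 0
```

View pics/f_side.png

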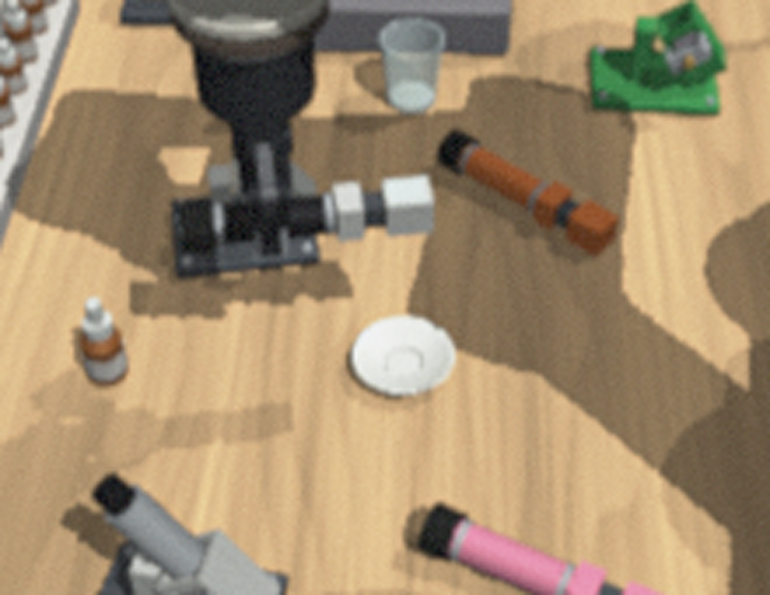

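The side view shows the instrument level: prism end at crop (410,205), eyecup at (195,225). The prism end is 111 mm behind the grip, as it should be, so it has not slipped. I'll make a 0.7 mm trim, check it is still, and hand in.

```bash
python3 -m pendant '{"slide":[[0,-1,0],[0,-1,0],[0,-1,0],[0,-1,0],[0,-1,0],[0,-1,0],[0,-1,0],[0,-1,0]],"delta_rot":[[0,0,0],[0,0,0],[0,0,0],[0,0,0],[0,0,0],[0,0,0],[0,0,0],[0,0,0]]}'
python3 - <<'E'
from h import *
t=np.r_[dish+.095*e[:2],.177]; print(rel(t,RF), np.abs(r.get_state()['joint_velocities']).max())
print(r.hand_in())
E
```

```text
t: 10.1
tool_pos: [0.5251, -0.0101, 0.1774]
eef_rot: [0.001, 0.996, 0.091, 0.0]
ft_force: [-0.7, -0.7, -1.1]
opening: 0.0255
finger_force: 88.5
(array([0.2, 0.5, 0.4]), array([ 0.15, -0.03, -0.05])) 0.0023104782366047557
the job is handed in; nothing more can be done
None
```

The refractometer is out of its holder and held still and level, prism up, about 18 cm above the table over the middle of the dish; I handed the job in at about 10 s (no verdict was returned).

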